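Roll down the edging of a carved trefoil while it turns over

TASK

Take the spring-loaded edge roller out of its rack and press it down on top of the carved trefoil's rim, right above the axle; the press starts the weighted trefoil, which then turns over by itself. Keep the roller rolling on the uneven rim with a contact force between 3 and 9 newtons until the whole pale glued strip has passed under it, without slamming it on or touching the trefoil or its stand with the gripper. Then lift the roller well clear, let the trefoil come to rest at its stop, and finish while still holding the roller upright in the air, with everything else left where it was.

Things in the scene. Friction and masses are not known exactly. Their poses are not given: they have to be found in the camera images.
- stand: blue steel turning stand, fixed, base 200 x 150 x 10 mm, posts 140 mm tall at its y = +-54 mm. Origin: centre of its underside on the table; z up; y parallel to the horizontal axle. The trefoil's rim runs in its x-z plane. Stand and rack may be left or right. The trefoil has a geared flywheel (inertia 1.1 kg m2), an oil damper (2.5 N m s/rad) and dry friction 0.13 N m.
- axle (a point): trefoil centre on the axle, 125 mm above the stand's underside, axes as the stand's. Hold the roller straight above it. Pressing there adds to the trefoil a torque of about minus the downward force times d(rim radius)/d(joint): forward at joint 0 (0.3 N m at 6 N, which starts it), backward from 0.52 to 1.57 rad, forward again from there to 2.6.
- medallion (a joint): turn of the wooden trefoil, rad: starts at rest at 0 to 0.06 (weights up); growing carries the top to the stand's +x; stop at 2.75. Rim 32 mm wide, centred on the axle's y. Its radius straight above the axle at joint value q is 94 - 18 sin(3 q) mm (three lobes). The pale strip passes under the roller from q = 0.35 to 2.2, in about 7 to 15 s; before it the rim is bare lead-in.
- weights (a point): centre of the two dark lead weights, 60 mm across, on the trefoil's faces, 56 mm from the axle; straight above it at joint 0. They turn the trefoil over once it is started: gravity torque 1.1 sin(q) N m nominal (real mass 0.85 to 1.3 times that); left alone it rests only near joint 0 or at the stop.
- roller_tool: the edge roller, 0.34 kg, hung upright in the rack by its steel collar. Origin: centre of the collar's underside; z up; y parallel to the roller's axle. Collar 62 x 56 x 8 mm; red square handle 30 x 30 mm from 8 to 72 mm above the origin, black 26 mm cap to 78 mm. Below: spring shoe with free-running roller, radius 18 mm, 38 mm wide. Keep roller axle and trefoil axle parallel, either way round.
- shoe (a joint): how far the roller is pushed up into the tool, m: 0 hanging free, 0.040 bottomed. The upward spring force on the handle is 2.5 N + 250 N/m x this value (3 N at 2 mm, 9 N at 26 mm) with damping 6 N s/m; on a sloping part of the rim the contact force is up to 1.15 times as much.
- roller_mid (a point): centre of the roller, 65 mm below the tool's origin when free, nearer by the shoe's value when pressed
- rack: wooden tool rack, fixed, base 130 x 120 mm, two walls along its y, 100 mm tall, whose inner faces stand 48 mm apart; the tool's collar rests on top of the walls and the tool lifts out straight up. Origin: centre of its underside.
- mallet: red-brown wooden carver's mallet, 210 mm long, lying on the left; leave alone
- gouge_a: gouge with a pale wooden handle, 220 mm long, lying in the middle; leave alone
- gouge_b: gouge with a blue handle, 220 mm long, lying on the right; leave alone
- glue: upright glue bottle, 60 mm across and 150 mm tall, on the right; leave alone
- sand_block: cork sanding block 100 x 60 x 30 mm on the right; leave alone
- offcut: pale wooden offcut 90 x 140 x 25 mm at the far middle of the table; leave alone
- tin: white tin cup, 90 mm across and 100 mm tall, far left; leave alone
Mind the look-alikes: they are no part of the job. Leave any green look-alike of the rack alone.

How it is judged:
By the outcome, as a careful person would: the job done as asked, in the order asked, and still so for the second after the job is handed in, while the arm keeps its last pose, push and grip.
It also fails if it takes over 72 s, if anything falls off the work surface, if the arm or the gripper's body presses on something with over 40 N, if the wrist force passes 120 N, or if a joint passes its speed limit or range.

ROBOT

A 6-joint arm with a two-finger parallel gripper is mounted at the origin on the work surface. World frame = base frame: x ahead of the robot, y to its left, z up, the work surface at z = 0. Lengths are in mm, angles in rad, forces in N, time in s.
With the tool pointing down it reaches from about 250 to 850 mm from the base axis. Payload 12.5 kg.
Tool frame: the origin (TCP) lies midway between the tips of the shut fingers; the grasp point (between the pads) lies 19 mm behind it; z points along the fingers, y is the line along which they close (so a half turn about z gives the same grasp; the last joint's range is limited). The gripper opens to 93 mm and grips with 3 to 60 N. Pads are 15 mm wide; open, the fingers measure 128 mm over their backs; the gripper's body (75 mm by 188 mm) begins 65 mm behind the grasp point.
Start: joints at [1.054, 0.351, 1.652, -0, 1.139, -0.085], TCP at [230.146, 499.517, 198.333] pointing down, gripper open.
Joint ranges: [-2.75, 2.75], [-0.79, 2.1], [0.01, 2.65], [-1.57, 4.71], [0.07, 3.14], [-2.87, 2.87]. Speed limits (rad/s): [2.22, 2.22, 2.79, 3.14, 3.14, 3.14].

INTERFACE

Orientations are given as a rotation vector (axis times angle).
In Python, from workcell import readout, imaging, ctrl gives the robot as it stands. The module is installed in compiled form; this text tells all that it offers.
- The arm moves only by the tool apply_moves, never from a script. Its argument "series" is a list of rows, each a list of 6 numbers: the shift along the tool's x, y, z normalised to -1 to 1, where 1 is 0.2 m, then the turn, a rotation vector about the tool's x, y, z normalised to -1 to 1, where 1 is 45 degrees. A call has 1 to 12 rows; each row shifts and turns the commanded pose from where the row before left it, along the tool's axes as they then stand; what a row does not reach is not made up. A row lasts 1/8 s, in which the tool goes at most 62.5 mm and 10.7 degrees, less where a joint would pass 70% of its speed; a pose out of reach is approached as far as the arm can. A call with a number of a shift or a turn outside -1 to 1 is refused whole. A call with a gripper value outside its range is refused whole. "hand" is the opening, from -1 (shut) to 1 (fully open), set as the call begins (left out, the last holds). The fingers move at their own pace and stop on an object; the grip force is fixed at half the most. Time passes only in rows, so rows that do not move let the fingers close. It gives the time, the measured TCP pose, the force, the opening and the grip force at its end, in the units of the state.
- readout.state(): the state, without advancing time (a new reading comes with each control period).
- imaging.camera(name): name is "scene" or "top"; returns a dict with "frame" (480x640x3 uint8, blue, green, red), "intrinsics" (3x3 intrinsics, pixels), "R" (3x3) and "t" (3): a world point X has camera coordinates R X + t. Camera axes: x right, y down, z forward; pixel columns grow to the right and rows downward; lengths in mm; the calibration is good to about 2 mm. A picture is of the moment at which its call begins. There is no depth.
- ctrl.hand_in(): hands the job in; it is judged then, once.
The state is a dict: "t": time; "qpos": joint angles; "qvel": joint speeds; "joint_torque": joint torques, N m; "tool_pos": TCP position; "eef_rot": TCP orientation; "contact_force": force on the tool from outside, world axes, zero at the start; "wrist_torque": the same for the moment, N m; "finger_gap": finger opening in mm; "finger_force": force on a finger pad.
Only numpy, scipy, OpenCV 4.12 (cv2) and the standard library are available. Lean on these libraries where they do the work, as an engineer would, in place of code of your own. Each camera call takes 0.05 s, during which the arm holds its last target. There are 200 camera calls.

## Working session

There is one attempt and no reset: what is moved stays moved. The work goes in short steps, Python scripts to look and compute and a tool call to move; the robot and the scene stay as the last step left them, time stands still between calls to the robot, and variables do not carry over. Pictures are saved under pics/ and viewed, at most 10 in all, crops included, and the job is handed in when it is done.

Besides the shell and the picture viewer there is one more tool, called as name([rows], argument=value, ...), one row to a line, values as JSON. apply_moves: Moves the arm, as the interface text tells. Its arguments: {"type":"object","properties":{"series":{"type":"array","items":{"type":"array","items":{"type":"number"}}},"hand":{"type":"number"}},"required":["series"]}

```bash
mkdir -p pics
cat > h.py <<'E'
import numpy as np, cv2
from workcell import readout, imaging, ctrl
from scipy.spatial.transform import Rotation as R
def snap(n):
    c=imaging.camera(n); return c
def proj(c,X):
    X=np.atleast_2d(X); p=(c["R"]@X.T).T+c["t"]; q=(c["intrinsics"]@p.T).T; return q[:,:2]/q[:,2:]
def back(c,uv,z):
    d=c["R"].T@np.linalg.solve(c["intrinsics"],[uv[0],uv[1],1]); o=-c["R"].T@c["t"]; return o+d*(z-o[2])/d[2]
E
python3 - <<'E'
from h import *
for n in("scene","top"):
    c=snap(n); cv2.imwrite(f"pics/{n}0.png",c["frame"]); np.savez(f"{n}0.npz",**c)
    print(n,c["intrinsics"].tolist(),c["R"].round(3).tolist(),(-c["R"].T@c["t"]).round())
s=readout.state();print(s)
E
```

```text
scene [[571.6662775672768, 0.0, 323.2154051110358], [0.0, 571.6662775672768, 228.19627460748688], [0.0, 0.0, 1.0]] [[0.382, 0.924, -0.002], [0.649, -0.27, -0.712], [-0.658, 0.27, -0.702]] [1406. -395. 1095.]
top [[520.2011555706952, 0.0, 311.7436110933492], [0.0, 520.2011555706952, 242.26763145553315], [0.0, 0.0, 1.0]] [[0.027, -1.0, -0.0], [-0.995, -0.027, -0.098], [0.098, 0.003, -0.995]] [ 358.  -40. 1355.]
{'t': 0.1, 'qpos': array([ 1.05435975e+00,  3.51182200e-01,  1.65232252e+00, -1.55977624e-05,
        1.13911764e+00, -8.45857408e-02]), 'qvel': array([-0.00067089, -0.00291749, -0.00128223,  0.00040824,  0.00070095,
       -0.00159312]), 'joint_torque': array([-4.81610357e-06, -4.98036611e+01, -2.85705346e+01,  6.99486793e-02,
        2.39154330e-02, -7.19429499e-05]), 'tool_pos': array([230.01930247, 499.23986104, 197.86964511]), 'eef_rot': array([-6.73018262e-01, -3.06835760e+00,  1.55141437e-03]), 'contact_force': array([ 0.30695176,  0.04262713, -0.40351655]), 'wrist_torque': array([ 0.04349599, -0.02091629,  0.02048585]), 'finger_force': 0.0, 'finger_gap': 92.80921808362083}
```

View pics/scene0.png

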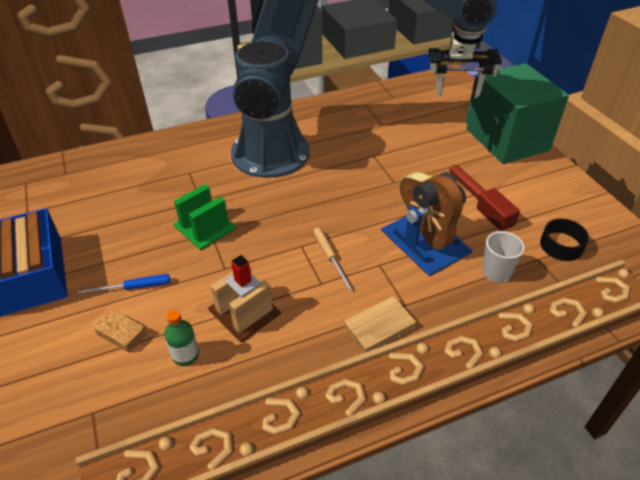

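View pics/top0.png

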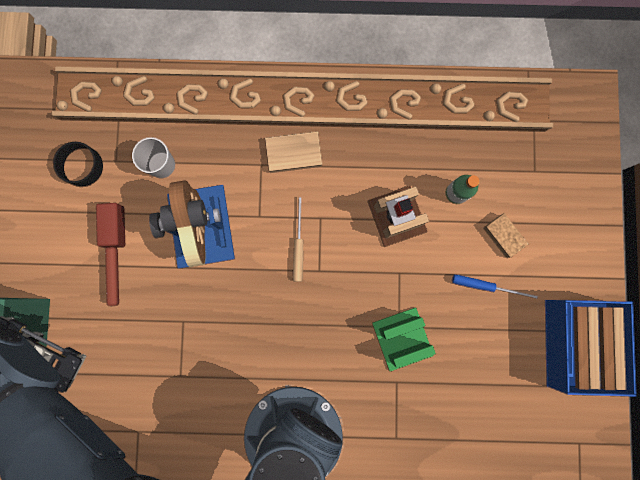

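The wooden rack with the red-handled tool is at top (400,214), scene (241,290). Possible mix-ups are the green rack at top (403,338), the red mallet at (110,250), and the glue bottle at (463,188). I choose the wooden rack because it holds the collar and red handle. The trefoil stand is at top (204,227), with its pale strip facing the robot. I'll check this in a close crop.

Run:
```python
from h import *
t=np.load("top0.npz")["frame"]; s=np.load("scene0.npz")["frame"]
f=lambda im,u,v:cv2.resize(im[v:v+100,u:u+133],(400,300),interpolation=cv2.INTER_CUBIC)
cv2.imwrite("pics/crops.png",np.vstack([np.hstack([f(t,340,165),f(t,140,175)]),np.hstack([f(s,180,245),f(s,365,165)])]))
```

```text
(no output)
```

View pics/crops.png

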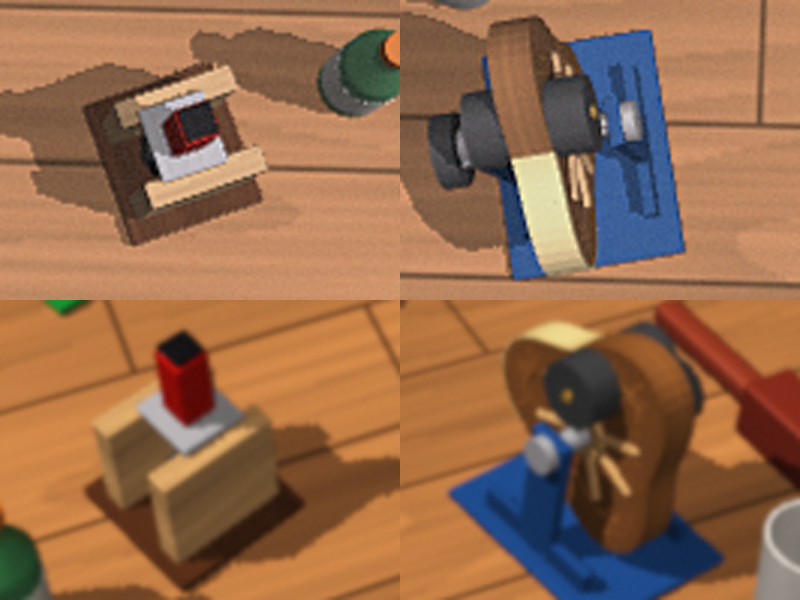

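The crops confirm both choices: a red handle and grey collar sit on the wooden rack, and the strip faces the robot, so stand +x points away from it. Next I'll fit poses to the corners in both views.

```bash
cat > fit.py <<'E'
from h import *
from scipy.optimize import least_squares
T=dict(np.load("top0.npz"));S=dict(np.load("scene0.npz"))
rt=lambda x,y:(340+x/3,165+y/3); rs=lambda x,y:(180+x/3,245+(y-300)/3)
st=lambda x,y:(140+(x-400)/3,175+y/3); ss=lambda x,y:(365+(x-400)/3,165+(y-300)/3)
def fit(obs,p0):
    def W(p,L): c,s=np.cos(p[2]),np.sin(p[2]); return [p[0]+c*L[0]-s*L[1],p[1]+s*L[0]+c*L[1],L[2]]
    f=lambda p:np.concatenate([proj(c,W(p,L))[0]-uv for c,L,uv in obs])
    r=least_squares(f,p0,loss="soft_l1"); return r.x,r.fun.reshape(-1,2).round(1).tolist()
if __name__=="__main__":
    print("back",back(T,rt(173,154),10),back(T,rt(198,118),178))
    a=65;b=60
    for h in(6,10,14):
        o=[(T,(-a,b,h),rt(85,105)),(T,(-a,-b,h),rt(262,200)),(T,(-a,b,h),rt(133,243))]
        # top image: up=+x, left=+y ; corners
        o=[(T,(a,b,h),rt(85,105)),(T,(-a,b,h),rt(133,243)),(T,(-a,-b,h),rt(262,200)),(T,(a,-b,h),rt(212,65)),
           (S,(-a,-b,h),rs(85,490)),(S,(a,-b,h),rs(187,586)),(S,(a,b,h),rs(302,503))]
        print("rack",h,*fit(o,[600,-280,.3]))
    o=[(T,(100,-75,10),st(651,30)),(T,(-100,-75,10),st(685,250)),(T,(-100,75,10),st(514,278)),
       (S,(-100,-75,10),ss(449,493)),(S,(100,75,10),ss(722,557)),(S,(100,-75,10),(431,272))]
    print("stand",*fit(o,[400,240,.1]))
    for sw in((31,28),(28,31)):
        a,b=sw
        o=[(T,(a,b,108),rt(140,112)),(T,(-a,b,108),rt(160,180)),(T,(-a,-b,108),rt(226,163)),
           (S,(-a,b,108),rs(0,0))][:3]+[(S,(-a,-b,108),rs(138,408)),(S,(a,-b,108),rs(186,453)),(S,(a,b,108),rs(243,414))]
        print("collar",sw,*fit(o,[600,-280,.3]))
E
python3 fit.py
```

```text
back [ 565.05892081 -258.3398664    10.        ] [ 567.48539007 -249.85795194  178.        ]
rack 6 [ 5.67427467e+02 -2.56394930e+02  3.60947758e-01] [[-1.6, -0.1], [-0.7, 0.5], [-0.5, -0.2], [-1.1, -1.5], [-2.2, -0.3], [-3.0, 1.3], [-0.6, -0.4]]
rack 10 [ 5.67953075e+02 -2.56281211e+02  3.61946226e-01] [[-1.5, -0.5], [-0.5, 0.2], [-0.2, -0.6], [-0.8, -2.0], [-2.4, -1.2], [-3.0, 0.4], [-0.6, -1.3]]
rack 14 [ 5.68601260e+02 -2.56030271e+02  3.63204828e-01] [[-1.4, -1.0], [-0.4, -0.2], [0.1, -1.1], [-0.7, -2.6], [-2.4, -2.0], [-3.0, -0.4], [-0.5, -2.2]]
stand [528.57149138 256.42219693  -6.08046925] [[-1.3, -2.1], [-0.4, -0.7], [-0.6, 0.1], [-2.3, -1.4], [-0.2, -0.8], [-2.5, 2.5]]
collar (31, 28) [ 567.68676    -246.97280342   12.94274383] [[-2.4, -1.1], [0.1, -0.0], [-0.3, -2.2], [-1.9, -0.8], [-0.8, -0.2], [-0.1, -0.9]]
collar (28, 31) [ 567.25754813 -247.15151011   12.90470575] [[-2.8, 0.0], [-2.1, -0.9], [0.2, -3.0], [-2.2, 0.0], [-3.6, -0.4], [-0.1, -1.9]]
```

```bash
sed -i 's#^rt=.*#rt=lambda x,y:(340+x/3-.33,165+y/3-.33); rs=lambda x,y:(180+x/3-.33,245+(y-300)/3-.33)#; s#^st=.*#st=lambda x,y:(140+(x-400)/3-.33,175+y/3-.33); ss=lambda x,y:(365+(x-400)/3-.33,165+(y-300)/3-.33)#' fit.py; python3 fit.py | grep -v back
cat > ov.py <<'E'
from fit import *
def W(p,L):
    L=np.atleast_2d(L).astype(float);c,s=np.cos(p[2]),np.sin(p[2]);return np.c_[p[0]+c*L[:,0]-s*L[:,1],p[1]+s*L[:,0]+c*L[:,1],L[:,2]]
def box(a,b,z): return [(a,b,z),(-a,b,z),(-a,-b,z),(a,-b,z)]
def rim(q,y,n=120):
    # point at body angle: radius straight up at joint q is r(q); at joint q0, that point sits at angle (q0-q) from up toward +x
    t=np.linspace(0,2*np.pi,n); r=94-18*np.sin(3*t); return np.c_[r*np.sin(q-t),0*t+y,125+r*np.cos(q-t)]
def draw(name,u,v,items,c,k=4,w=100,h=75):
    im=cv2.resize(c["frame"][v:v+h,u:u+w],(w*k,h*k),interpolation=cv2.INTER_CUBIC)
    for X,col in items:
        p=((proj(c,X)-[u,v]+.5)*k-.5).round().astype(int); cv2.polylines(im,[p],True,col,1)
    return im
def items(rack,tool,stand,q=0.03):
    Y=(0,255,255);G=(255,255,0);M=(255,0,255)
    r=[(W(rack,box(65,60,10)),Y),(W(tool,box(31,28,108)),M),(W(tool,box(15,15,108)),G),(W(tool,box(13,13,178)),Y)]
    s=[(W(stand,box(100,75,10)),Y),(W(stand,rim(q,16)),M),(W(stand,rim(q,-16)),G),(W(stand,[(0,y,125) for y in(-54,54)]),Y)]
    return r,s
E
python3 - <<'E'
from ov import *
r,s=items((567.7,-256.3,.362),(567.7,-247,.377),(528.6,256.4,.203))
a=np.hstack([draw('t',345,172,r,T),draw('t',150,176,s,T)]);b=np.hstack([draw('s',195,252,r,S),draw('s',377,170,s,S,4,100,105)[:300]if 0 else draw('s',377,170,s,S,4,100,75)])
cv2.imwrite("pics/ov1.png",np.vstack([a,b]))
E
```

```text
rack 6 [ 5.67590930e+02 -2.55957515e+02  3.59557734e-01] [[-1.4, 0.1], [-0.6, 0.7], [-0.4, 0.1], [-0.8, -1.2], [-1.7, -0.1], [-2.5, 1.6], [-0.1, -0.0]]
rack 10 [ 5.68190727e+02 -2.55854471e+02  3.59589983e-01] [[-1.3, -0.4], [-0.4, 0.4], [-0.1, -0.3], [-0.6, -1.8], [-1.8, -0.9], [-2.6, 0.8], [-0.1, -0.9]]
rack 14 [ 5.68711496e+02 -2.55609058e+02  3.60044604e-01] [[-1.2, -0.8], [-0.3, 0.0], [0.2, -0.7], [-0.4, -2.3], [-1.9, -1.8], [-2.6, -0.1], [0.0, -1.8]]
stand [528.70817702 256.73708733 -12.36503183] [[-1.0, -1.8], [-0.2, -0.4], [-0.5, 0.4], [-1.8, -1.1], [0.2, -0.4], [-2.4, 2.5]]
collar (31, 28) [ 567.36258131 -246.86811404   12.92568183] [[-2.0, -0.9], [0.1, 0.3], [-0.2, -1.5], [-1.5, -0.8], [-0.8, -0.0], [0.2, -0.4]]
collar (28, 31) [ 566.96700627 -247.23322917   12.8785461 ] [[-2.2, 0.1], [-2.1, -0.7], [0.4, -2.1], [-1.9, -0.1], [-3.8, -0.2], [0.1, -1.3]]
```

View pics/ov1.png

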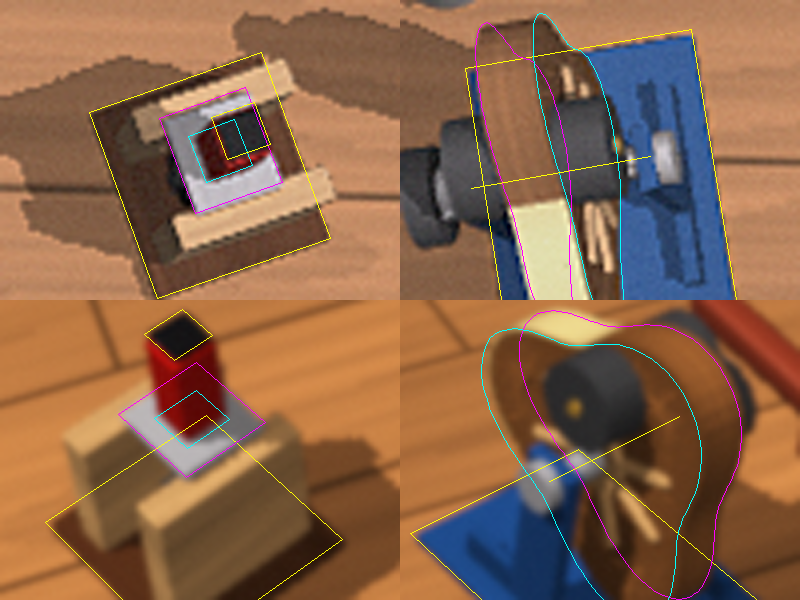

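The overlay matches in both views: collar, cap, stand base and rim lines all lie on the image edges. That gives tool ≈ (567,-247) with yaw 0.36, and stand ≈ (529,257) with yaw 0.203. Now I'll write a move-planning helper.

```bash
cat > go.py <<'E'
from h import *
import sys
def to(pos,psi):
    s=readout.state(); A=R.from_rotvec(s["eef_rot"])
    y=np.array([np.cos(psi),np.sin(psi),0]);z=np.array([0,0,-1.]);B=R.from_matrix(np.c_[np.cross(y,z),y,z])
    d=np.array(pos)-s["tool_pos"]
    print("t",round(s["t"],2),"pos",s["tool_pos"].round(1),"turn",((A.inv()*B).as_rotvec()/(np.pi/4)).round(3),"shift now-frame",(A.inv().apply(d)/200).round(3),"shift after-turn",(B.inv().apply(d)/200).round(3))
    print("F",s["contact_force"].round(2),"gap",round(s["finger_gap"],1),"q",s["qpos"].round(2))
if __name__=="__main__":
    a=[float(v) for v in sys.argv[1:]]; to(a[:3],a[3])
E
python3 go.py 567.4 -247 330 .36; python3 -c "
from fit import *
print(back(T,(470,182),150))"
```

```text
t 0.1 pos [230.  499.2 197.9] turn [-0.001  0.     0.992] shift now-frame [-3.094 -2.683 -0.658] shift after-turn [-4.086  0.264 -0.661]
F [ 0.31  0.04 -0.4 ] gap 92.8 q [ 1.05  0.35  1.65 -0.    1.14 -0.08]
[ 629.70947128 -405.00204235  150.        ]
```

apply_moves([
  [0,0,-0.132,0,0,0.198],
  [0,0,-0.132,0,0,0.198],
  [0,0,-0.132,0,0,0.198],
  [0,0,-0.132,0,0,0.198],
  [0,0,-0.132,0,0,0.198],
  [-0.28,0.02,0,0,0,0],
  [-0.28,0.02,0,0,0,0],
  [-0.28,0.02,0,0,0,0],
  [-0.28,0.02,0,0,0,0],
  [-0.28,0.02,0,0,0,0],
  [-0.28,0.02,0,0,0,0],
  [-0.28,0.02,0,0,0,0],
], hand=1)

```text
t: 1.6
tool_pos: [395.3, 141.0, 330.3]
eef_rot: [-1.786, -2.585, -0.0]
contact_force: [0.5, 1.7, -0.0]
finger_gap: 92.9
finger_force: 0.0
```

apply_moves([
  [-0.28,0.02,0,0,0,0],
  [-0.28,0.02,0,0,0,0],
  [-0.28,0.02,0,0,0,0],
  [-0.28,0.02,0,0,0,0],
  [-0.28,0.02,0,0,0,0],
  [-0.28,0.02,0,0,0,0],
  [-0.28,0.02,0,0,0,0],
  [0,0,0,0,0,0],
])

```text
t: 2.6
tool_pos: [560.1, -216.8, 328.6]
eef_rot: [-1.789, -2.58, 0.001]
contact_force: [-0.0, 0.4, -0.6]
finger_gap: 93.0
finger_force: 0.0
```

```bash
python3 go.py 567.4 -247 131 .36
```

```text
t 2.6 pos [ 560.1 -216.8  328.6] turn [-0.002 -0.002 -0.002] shift now-frame [-0.155 -0.017  0.988] shift after-turn [-0.154 -0.019  0.988]
F [-0.05  0.35 -0.57] gap 93.0 q [-0.45  0.35  1.33 -0.    1.46 -0.8 ]
```

apply_moves([
  [-0.155,-0.018,0.1,0,0,0],
  [0,0,0.2,0,0,0],
  [0,0,0.2,0,0,0],
  [0,0,0,0,0,0],
  [0,0,0,0,0,0],
])

```text
t: 3.22
tool_pos: [567.9, -244.1, 232.2]
eef_rot: [1.784, 2.583, 0.0]
contact_force: [0.7, -0.9, -0.3]
finger_gap: 93.2
finger_force: 0.0
```

```bash
python3 go.py 567.4 -247 131 .36
python3 - <<'E'
from ov import *
T=snap("top");S=snap("scene")
s=readout.state();A=R.from_rotvec(s["eef_rot"])
cv2.imwrite("pics/pre.png",np.hstack([draw('t',335,130,[(s["tool_pos"]+A.apply(np.array([(0,-46,0),(0,46,0)])),(0,255,255))],T,4,100,110),draw('s',180,200,[(s["tool_pos"]+A.apply(np.array([(0,-46,0),(0,46,0)])),(0,255,255))],S,4,100,110)]))
E
```

```text
t 3.23 pos [ 567.9 -244.1  232.2] turn [0.002 0.002 0.002] shift now-frame [-0.012 -0.008  0.506] shift after-turn [-0.012 -0.008  0.506]
F [ 0.71 -0.93 -0.3 ] gap 93.2 q [-0.48  0.44  1.43  0.    1.27 -0.84]
```

View pics/pre.png

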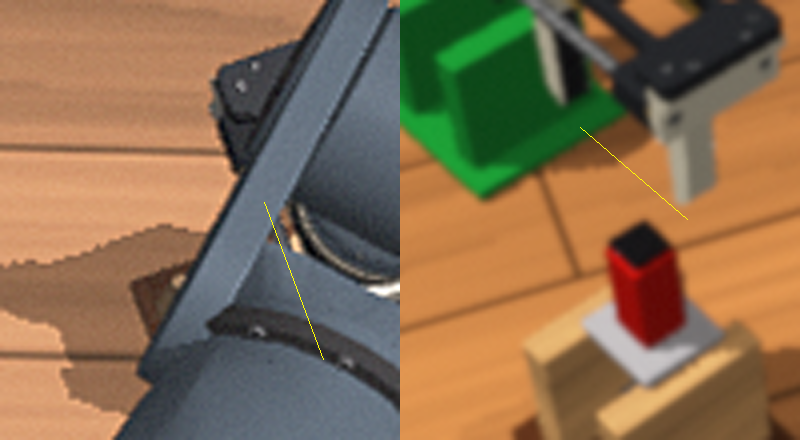

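Both fingers straddle the handle: scene crop tips at (567,105) and (690,205), handle between them and below. I'll descend and grip.

apply_moves([
  [-0.012,-0.008,0.126,0,0,0],
  [0,0,0.13,0,0,0],
  [0,0,0.13,0,0,0],
  [0,0,0.12,0,0,0],
  [0,0,0,0,0,0],
  [0,0,0,0,0,0],
])

```text
t: 4.08
tool_pos: [567.5, -247.5, 130.9]
eef_rot: [1.785, 2.583, 0.0]
contact_force: [0.7, -0.1, -0.2]
finger_gap: 92.7
finger_force: 0.0
```

apply_moves([
  [0,0,0,0,0,0],
  [0,0,0,0,0,0],
  [0,0,0,0,0,0],
  [0,0,0,0,0,0],
  [0,0,0,0,0,0],
  [0,0,0,0,0,0],
  [0,0,0,0,0,0],
], hand=-1)

```text
t: 4.95
tool_pos: [566.6, -247.1, 129.1]
eef_rot: [-1.786, -2.584, 0.0]
contact_force: [-0.4, -0.9, -0.5]
finger_gap: 29.8
finger_force: 29.9
```

```bash
python3 go.py 567.4 -247 131 .36
```

```text
t 4.95 pos [ 566.6 -247.1  129.1] turn [-0.    -0.     0.002] shift now-frame [-0.001  0.004 -0.01 ] shift after-turn [-0.001  0.004 -0.01 ]
F [-0.4  -0.94 -0.5 ] gap 29.8 q [-0.49  0.55  1.53 -0.    1.06 -0.85]
```

apply_moves([
  [0,0,-0.03,0,0,0],
  [0,0,-0.08,0,0,0],
  [0,0,-0.12,0,0,0],
  [0,0,-0.16,0,0,0],
  [0,0,-0.16,0,0,0],
  [0,0,-0.16,0,0,0],
  [0,0,-0.16,0,0,0],
  [0,0,-0.16,0,0,0],
  [0,0,-0.16,0,0,0],
  [0,0,-0.11,0,0,0],
  [0,0,-0.05,0,0,0],
  [0,0,0,0,0,0],
])

```text
t: 6.45
tool_pos: [566.7, -247.0, 399.6]
eef_rot: [1.785, 2.584, 0.0]
contact_force: [-1.0, 0.3, -4.7]
finger_gap: 29.4
finger_force: 29.9
```

```bash
python3 go.py 528.6 256.6 400 .203
python3 - <<'E'
from h import *
c=snap("scene");cv2.imwrite("pics/lift.png",c["frame"][60:360,120:520])
E
```

```text
t 6.45 pos [ 566.7 -247.   399.6] turn [0.001 0.001 0.202] shift now-frame [ 2.423  0.713 -0.003] shift after-turn [ 2.505e+00  3.210e-01 -2.000e-03]
F [-1.04  0.27 -4.71] gap 29.4 q [-0.49  0.37  1.14  0.    1.63 -0.85]
```

View pics/lift.png

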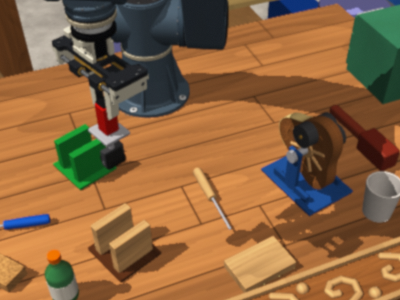

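The wooden rack is empty, and the tool hangs upright in the gripper with the roller at (113,153) in the crop. Now I'll move it above the trefoil.

apply_moves([
  [0,0,0,0,0,0.1],
  [0,0,0,0,0,0.102],
  [0.12,0.016,0,0,0,0],
  [0.25,0.032,0,0,0,0],
  [0.27,0.034,0,0,0,0],
  [0.27,0.034,0,0,0,0],
  [0.27,0.034,0,0,0,0],
  [0.27,0.034,0,0,0,0],
  [0.27,0.034,0,0,0,0],
  [0.27,0.034,0,0,0,0],
  [0.25,0.032,0,0,0,0],
  [0.13,0.02,0,0,0,0],
])

```text
t: 8.0
tool_pos: [529.2, 232.5, 398.5]
eef_rot: [-1.98, -2.438, 0.001]
contact_force: [-0.1, 0.2, -3.4]
finger_gap: 29.6
finger_force: 30.0
```

apply_moves([
  [0.09,0.012,0,0,0,0],
  [0.045,0.006,0,0,0,0],
  [0,0,0,0,0,0],
  [0,0,0,0,0,0],
])

```text
t: 8.5
tool_pos: [529.0, 255.8, 399.2]
eef_rot: [1.986, 2.434, -0.0]
contact_force: [-0.1, 0.4, -4.5]
finger_gap: 30.0
finger_force: 30.0
```

```bash
python3 go.py 528.6 256.6 345 .203
python3 - <<'E'
from ov import *
s=readout.state();p=s["tool_pos"]; print(s["contact_force"])
T=snap("top");S=snap("scene")
t=(p[0],p[1],.203); z0=p[2]-30
_,st=items((0,0,0),(0,0,0),(528.7,256.6,.203))
it=st+[(W(t,box(31,28,z0+8)),(0,0,255)),(W(t,[(18*np.cos(a),y,z0-65+18*np.sin(a)) for y in(-19,19) for a in np.linspace(0,6.28,30)]),(0,255,0))]
cv2.imwrite("pics/above.png",np.hstack([draw('t',130,150,it,T,4,100,130),draw('s',360,110,it,S,4,100,130)]))
E
```

```text
t 8.5 pos [529.  255.8 399.2] turn [-0.     0.    -0.001] shift now-frame [ 0.004 -0.001  0.271] shift after-turn [ 0.004 -0.001  0.271]
F [-0.13  0.42 -4.48] gap 30.0 q [ 0.37  0.31  1.23 -0.    1.6   0.17]
[-0.13279285  0.41846708 -4.47727676]
```

View pics/above.png

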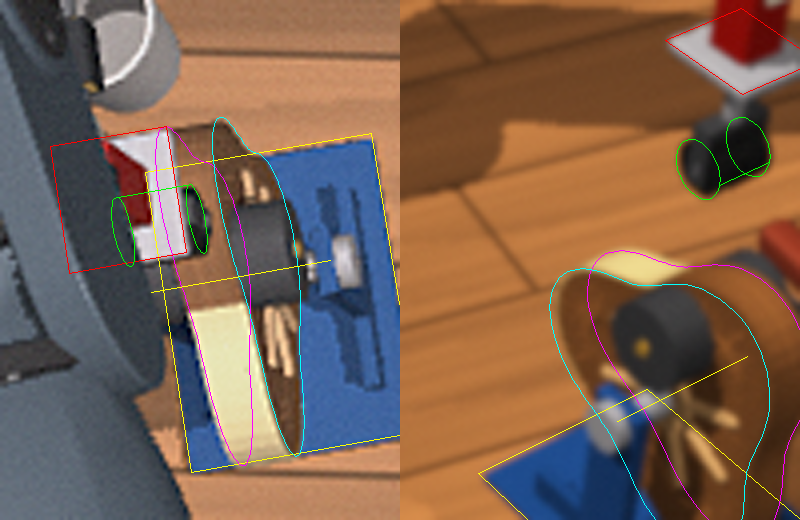

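The overlay shows the roller (green) and collar (red) exactly where the model puts them, centred over the rim with roller axle parallel to the trefoil axle. Next is a q-estimator from the scene image (dark weight disc), plus a contact and prediction model.

```bash
cat > track.py <<'E'
from ov import *
import json,os,sys
from scipy.interpolate import interp1d
ST=(528.7,256.6,.203); OFF=29.1; K0=1.1
_t=np.linspace(-1.2,4,5201)
def _h(q):
    t=_t[abs(_t-q)<.5]; r=94-18*np.sin(3*t); x=r*np.sin(q-t); m=abs(x)<18
    return (r[m]*np.cos(q-t[m])+np.sqrt(324-x[m]**2)).max()
_q=np.linspace(-.2,3,641); H=interp1d(_q,[_h(q) for q in _q],fill_value="extrapolate")
dH=lambda q:(H(q+.01)-H(q-.01))/.02
def zt(q,s): return 125+H(q)-s+65+OFF      # TCP z for shoe s
def shoe(q,z): return 125+H(q)+65+OFF-z
def qest(frame,c,y1=-40,qs=np.arange(-.1,2.9,.01),full=False):
    f=frame.astype(int); dark=((f.max(2)<85)&(f.max(2)-f.min(2)<22)).astype(float)
    a=np.linspace(0,2*np.pi,40); best=[]
    for q in qs:
        cx,cz=56*np.sin(q),125+56*np.cos(q)
        X=np.vstack([np.c_[cx+30*np.cos(a),0*a+y,cz+30*np.sin(a)] for y in(-16,y1)])
        p=proj(c,W(ST,X)).astype(np.float32); hull=cv2.convexHull(p)
        m=np.zeros(dark.shape,np.uint8); cv2.fillConvexPoly(m,(hull*16).round().astype(int),1,shift=4)
        g=cv2.dilate(m,np.ones((9,9)))-m
        best.append(dark[m>0].mean()-.7*dark[g>0].mean())
    best=np.array(best);i=best.argmax(); return (qs[i],best[i])
def sim(q,w,z,n,starget=12,k=1.,zrow=None):
    out=[];dt=.005
    for r in range(n):
        zn=zrow(r) if zrow else zt(q+w*.125,starget)
        for j in range(25):
            zz=z+(zn-z)*(j+1)/25; s=shoe(q,zz); F=2.5+.25*s if s>0 else 0
            tau=1.1*k*np.sin(q)-2.5*w-F*dH(q)/1000
            tau=tau-.13*np.sign(w) if abs(w)>1e-3 else np.sign(tau)*max(abs(tau)-.13,0)
            w=max(w+tau/K0*dt,0); q=min(q+w*dt,2.75)
        out.append((zn,(z-zn)/200,q,w,s,F)); z=zn
    return out
E
python3 - <<'E'
from track import *
c=snap("scene")
for y1 in(-30,-34,-38,-42,-46): print(y1,qest(c["frame"],c,y1,np.arange(-.3,.4,.01)))
s=readout.state();print(s["t"],s["tool_pos"],s["contact_force"])
print("contact TCP z",[round(float(zt(q,0)),1) for q in(0,.03,.06)])
for k in(.85,1,1.3):
    q,w,z=.03,0,float(zt(.03,0)); rows=[]
    o=sim(q,w,z,160,12,k,None); Q=np.array([x[2] for x in o])
    print(k,"t at .35/2.2",np.argmax(Q>.35)/8,np.argmax(Q>2.2)/8,"wmax",max(x[3] for x in o))
E
```

```text
-30 (np.float64(0.010000000000000286), np.float64(0.7926974067599069))
-34 (np.float64(0.010000000000000286), np.float64(0.8413645741231949))
-38 (np.float64(0.010000000000000286), np.float64(0.9003333333333333))
-42 (np.float64(0.030000000000000304), np.float64(0.8589239492173055))
-46 (np.float64(0.05000000000000032), np.float64(0.8033031798245613))
8.65 [529.07339777 255.98389315 399.23725176] [-0.79367715  0.5944281  -3.02672949]
contact TCP z [333.3, 331.7, 330.2]
0.85 t at .35/2.2 3.375 13.125 wmax 0.3813480104083835
1 t at .35/2.2 3.25 10.875 wmax 0.43923047133045884
1.3 t at .35/2.2 2.875 8.5 wmax 0.5548246708321154
```

apply_moves([
  [0.004,0,0.07,0,0,0],
  [0,0,0.1,0,0,0],
  [0,0,0.1,0,0,0],
  [0,0,0.025,0,0,0],
  [0,0,0.025,0,0,0],
  [0,0,0.015,0,0,0],
  [0,0,0.015,0,0,0],
  [0,0,0.015,0,0,0],
  [0,0,0.015,0,0,0],
  [0,0,0.015,0,0,0],
])

```text
t: 9.9
tool_pos: [528.7, 257.4, 320.3]
eef_rot: [1.985, 2.435, 0.0]
contact_force: [-2.4, -1.0, 3.1]
finger_gap: 29.7
finger_force: 30.0
```

```bash
cat > step.py <<'E'
from track import *
# usage: step.py zc n starget  ; keeps log of (t,q)
zc,n,sg=float(sys.argv[1]),int(sys.argv[2]),float(sys.argv[3])
log=json.load(open("log.json")) if os.path.exists("log.json") else []
fz=[readout.state()["contact_force"][2]]; st=readout.state(); qs=[]
c=snap("scene"); e=qest(c["frame"],c,-39); t=st["t"]
log.append((t,float(e[0]))); json.dump(log,open("log.json","w"))
fz.append(readout.state()["contact_force"][2])
from scipy.optimize import least_squares
print("t",round(t,2),"TCP",st["tool_pos"].round(1),"q",e,"Fz",np.round(fz,1),"shoe(model)",round(float(shoe(e[0],zc)),1),"shoe(force)",[round((f+3.9-2.5)/.25,1) for f in fz])
print("log",[(round(a,2),round(b,2)) for a,b in log[-6:]])
L=np.array(log[-4:]); w=max(np.polyfit(L[:,0],L[:,1],1)[0],0) if len(L)>1 else 0
if len(sys.argv)>4: w=float(sys.argv[4])
k=float(sys.argv[5]) if len(sys.argv)>5 else 1
q=e[0] if len(L)<3 else np.polyval(np.polyfit(L[:,0],L[:,1],2 if len(L)>3 else 1),L[-1,0])
q=.5*q+.5*e[0]; q+=.05*w
o=sim(q,w,zc,n,sg,k); print("w",round(w,3),"q now",round(q,3))
for x in o: print(f"z {x[0]:.1f} unit {x[1]:+.4f} q {x[2]:.3f} w {x[3]:.3f}")
E
python3 step.py 320.13 8 12 0.05
```

```text
t 9.9 TCP [528.7 257.4 320.3] q (np.float64(0.029999999999999943), np.float64(0.8632312761170042)) Fz [3.1 2.4] shoe(model) 11.6 shoe(force) [np.float64(18.2), np.float64(15.1)]
log [(9.9, 0.03)]
w 0.05 q now 0.032
z 319.3 unit +0.0042 q 0.039 w 0.056
z 318.9 unit +0.0019 q 0.047 w 0.062
z 318.5 unit +0.0021 q 0.055 w 0.068
z 318.0 unit +0.0023 q 0.064 w 0.073
z 317.5 unit +0.0024 q 0.073 w 0.077
z 317.0 unit +0.0026 q 0.083 w 0.082
z 316.5 unit +0.0027 q 0.094 w 0.087
z 315.9 unit +0.0029 q 0.105 w 0.091
```

apply_moves([
  [0,0,0.002,0,0,0],
  [0,0,0.002,0,0,0],
  [0,0,0.002,0,0,0],
  [0,0,0.002,0,0,0],
])

```text
t: 10.45
tool_pos: [528.8, 257.4, 318.6]
eef_rot: [1.985, 2.435, 0.0]
contact_force: [-2.0, -0.5, 3.2]
finger_gap: 29.7
finger_force: 30.0
```

```bash
python3 step.py 318.53 8 12 0.07
```

```text
t 10.45 TCP [528.8 257.4 318.6] q (np.float64(0.06999999999999992), np.float64(0.877771686159844)) Fz [3.2 3. ] shoe(model) 11.1 shoe(force) [np.float64(18.6), np.float64(17.5)]
log [(9.9, 0.03), (10.45, 0.07)]
w 0.07 q now 0.073
z 317.0 unit +0.0074 q 0.083 w 0.076
z 316.5 unit +0.0026 q 0.093 w 0.082
z 316.0 unit +0.0027 q 0.103 w 0.088
z 315.4 unit +0.0029 q 0.114 w 0.093
z 314.8 unit +0.0031 q 0.126 w 0.098
z 314.1 unit +0.0032 q 0.139 w 0.103
z 313.5 unit +0.0034 q 0.152 w 0.108
z 312.8 unit +0.0035 q 0.166 w 0.113
```

apply_moves([
  [0,0,0.003,0,0,0],
  [0,0,0.003,0,0,0],
  [0,0,0.003,0,0,0],
  [0,0,0.003,0,0,0],
  [0,0,0.003,0,0,0],
])

```text
t: 11.12
tool_pos: [528.7, 257.4, 315.5]
eef_rot: [-1.985, -2.435, 0.0]
contact_force: [-2.7, -0.9, 3.1]
finger_gap: 29.9
finger_force: 30.0
```

```bash
python3 step.py 315.53 8 11 0.09
```

```text
t 11.12 TCP [528.7 257.4 315.5] q (np.float64(0.14999999999999988), np.float64(0.8704800194931774)) Fz [3.1 2.5] shoe(model) 10.0 shoe(force) [np.float64(18.1), np.float64(15.6)]
log [(9.9, 0.03), (10.45, 0.07), (11.12, 0.15)]
w 0.09 q now 0.152
z 313.9 unit +0.0083 q 0.164 w 0.098
z 313.2 unit +0.0032 q 0.177 w 0.105
z 312.6 unit +0.0034 q 0.190 w 0.112
z 311.9 unit +0.0035 q 0.205 w 0.118
z 311.1 unit +0.0036 q 0.220 w 0.124
z 310.4 unit +0.0037 q 0.236 w 0.129
z 309.6 unit +0.0038 q 0.252 w 0.135
z 308.9 unit +0.0039 q 0.270 w 0.140
```

apply_moves([
  [0,0,0.005,0,0,0],
  [0,0,0.004,0,0,0],
  [0,0,0.004,0,0,0],
  [0,0,0.004,0,0,0],
  [0,0,0.004,0,0,0],
])

```text
t: 11.8
tool_pos: [528.7, 257.4, 311.3]
eef_rot: [-1.985, -2.435, 0.0]
contact_force: [-3.0, -1.1, 2.7]
finger_gap: 29.7
finger_force: 30.0
```

```bash
python3 step.py 311.33 8 11
```

```text
t 11.8 TCP [528.7 257.4 311.3] q (np.float64(0.21999999999999983), np.float64(0.8743786549707603)) Fz [2.7 2.7] shoe(model) 10.8 shoe(force) [np.float64(16.5), np.float64(16.3)]
log [(9.9, 0.03), (10.45, 0.07), (11.12, 0.15), (11.8, 0.22)]
w 0.102 q now 0.226
z 310.2 unit +0.0055 q 0.240 w 0.113
z 309.5 unit +0.0034 q 0.254 w 0.123
z 308.8 unit +0.0036 q 0.270 w 0.131
z 308.1 unit +0.0037 q 0.287 w 0.138
z 307.4 unit +0.0037 q 0.305 w 0.145
z 306.6 unit +0.0037 q 0.323 w 0.150
z 305.9 unit +0.0036 q 0.342 w 0.156
z 305.2 unit +0.0035 q 0.362 w 0.160
```

apply_moves([
  [0,0,0.004,0,0,0],
  [0,0,0.004,0,0,0],
  [0,0,0.004,0,0,0],
  [0,0,0.004,0,0,0],
  [0,0,0.004,0,0,0],
])

```text
t: 12.48
tool_pos: [528.8, 257.4, 307.3]
eef_rot: [1.985, 2.435, -0.0]
contact_force: [-2.3, -0.9, 2.9]
finger_gap: 29.6
finger_force: 30.0
```

```bash
python3 step.py 307.33 8 11
```

```text
t 12.47 TCP [528.8 257.4 307.3] q (np.float64(0.2999999999999998), np.float64(0.8616263440860215)) Fz [2.9 3. ] shoe(model) 11.2 shoe(force) [np.float64(17.0), np.float64(17.7)]
log [(9.9, 0.03), (10.45, 0.07), (11.12, 0.15), (11.8, 0.22), (12.47, 0.3)]
w 0.113 q now 0.305
z 306.8 unit +0.0028 q 0.320 w 0.126
z 306.1 unit +0.0032 q 0.337 w 0.137
z 305.5 unit +0.0032 q 0.354 w 0.146
z 304.8 unit +0.0032 q 0.373 w 0.153
z 304.2 unit +0.0031 q 0.393 w 0.159
z 303.7 unit +0.0028 q 0.413 w 0.164
z 303.1 unit +0.0025 q 0.434 w 0.168
z 302.7 unit +0.0021 q 0.455 w 0.171
```

apply_moves([
  [0,0,0.003,0,0,0],
  [0,0,0.003,0,0,0],
  [0,0,0.003,0,0,0],
  [0,0,0.003,0,0,0],
  [0,0,0.003,0,0,0],
  [0,0,0.002,0,0,0],
])

```text
t: 13.28
tool_pos: [528.8, 257.4, 303.9]
eef_rot: [1.985, 2.435, 0.0]
contact_force: [-2.3, -1.0, 3.4]
finger_gap: 29.9
finger_force: 30.0
```

```bash
python3 step.py 303.93 10 11
```

```text
t 13.28 TCP [528.8 257.4 303.9] q (np.float64(0.4399999999999997), np.float64(0.8638213249516441)) Fz [3.4 2.3] shoe(model) 10.1 shoe(force) [np.float64(19.2), np.float64(14.7)]
log [(9.9, 0.03), (10.45, 0.07), (11.12, 0.15), (11.8, 0.22), (12.47, 0.3), (13.28, 0.44)]
w 0.134 q now 0.446
z 302.6 unit +0.0067 q 0.464 w 0.145
z 302.3 unit +0.0013 q 0.482 w 0.153
z 302.2 unit +0.0008 q 0.502 w 0.158
z 302.1 unit +0.0003 q 0.522 w 0.161
z 302.1 unit -0.0002 q 0.542 w 0.162
z 302.3 unit -0.0008 q 0.562 w 0.162
z 302.6 unit -0.0013 q 0.582 w 0.162
z 302.9 unit -0.0018 q 0.603 w 0.160
z 303.4 unit -0.0022 q 0.623 w 0.159
z 303.9 unit -0.0025 q 0.642 w 0.158
```

apply_moves([
  [0,0,0.004,0,0,0],
  [0,0,0.002,0,0,0],
  [0,0,0,0,0,0],
  [0,0,0,0,0,0],
  [0,0,-0.001,0,0,0],
  [0,0,-0.002,0,0,0],
])

```text
t: 14.08
tool_pos: [528.9, 257.4, 303.4]
eef_rot: [1.985, 2.435, 0.001]
contact_force: [1.2, -0.4, 3.1]
finger_gap: 29.9
finger_force: 30.0
```

```bash
python3 step.py 303.33 10 11
```

```text
t 14.07 TCP [528.9 257.4 303.4] q (np.float64(0.5899999999999996), np.float64(0.8911217948717949)) Fz [3.1 2.1] shoe(model) 10.4 shoe(force) [np.float64(18.1), np.float64(14.0)]
log [(10.45, 0.07), (11.12, 0.15), (11.8, 0.22), (12.47, 0.3), (13.28, 0.44), (14.07, 0.59)]
w 0.165 q now 0.599
z 303.3 unit +0.0002 q 0.619 w 0.162
z 303.8 unit -0.0025 q 0.640 w 0.160
z 304.4 unit -0.0029 q 0.660 w 0.159
z 305.0 unit -0.0031 q 0.679 w 0.158
z 305.7 unit -0.0034 q 0.699 w 0.157
z 306.4 unit -0.0036 q 0.719 w 0.157
z 307.2 unit -0.0039 q 0.738 w 0.157
z 308.0 unit -0.0041 q 0.758 w 0.158
z 308.8 unit -0.0043 q 0.778 w 0.159
z 309.7 unit -0.0045 q 0.798 w 0.161
```

apply_moves([
  [0,0,-0.001,0,0,0],
  [0,0,-0.003,0,0,0],
  [0,0,-0.003,0,0,0],
  [0,0,-0.003,0,0,0],
  [0,0,-0.004,0,0,0],
])

```text
t: 14.75
tool_pos: [528.8, 257.4, 306.2]
eef_rot: [1.985, 2.435, 0.0]
contact_force: [1.6, -0.9, 1.4]
finger_gap: 29.7
finger_force: 30.0
```

```bash
python3 step.py 306.13 10 11
```

```text
t 14.75 TCP [528.8 257.4 306.2] q (np.float64(0.6899999999999996), np.float64(0.8964129377431906)) Fz [1.4 2.7] shoe(model) 10.2 shoe(force) [np.float64(11.1), np.float64(16.3)]
log [(11.12, 0.15), (11.8, 0.22), (12.47, 0.3), (13.28, 0.44), (14.07, 0.59), (14.75, 0.69)]
w 0.173 q now 0.7
z 306.5 unit -0.0019 q 0.721 w 0.169
z 307.3 unit -0.0042 q 0.742 w 0.167
z 308.2 unit -0.0043 q 0.763 w 0.165
z 309.1 unit -0.0045 q 0.784 w 0.165
z 310.0 unit -0.0047 q 0.804 w 0.165
z 311.0 unit -0.0048 q 0.825 w 0.167
z 312.0 unit -0.0050 q 0.846 w 0.168
z 313.0 unit -0.0052 q 0.867 w 0.171
z 314.1 unit -0.0054 q 0.889 w 0.173
z 315.2 unit -0.0055 q 0.911 w 0.177
```

apply_moves([
  [0,0,-0.002,0,0,0],
  [0,0,-0.004,0,0,0],
  [0,0,-0.004,0,0,0],
  [0,0,-0.004,0,0,0],
  [0,0,-0.005,0,0,0],
])

```text
t: 15.42
tool_pos: [528.8, 257.4, 310.0]
eef_rot: [1.985, 2.435, 0.0]
contact_force: [2.7, -1.0, 2.9]
finger_gap: 29.8
finger_force: 30.0
```

```bash
python3 step.py 309.93 10 11
```

```text
t 15.43 TCP [528.8 257.4 310. ] q (np.float64(0.7999999999999996), np.float64(0.8951396127483496)) Fz [2.9 2.9] shoe(model) 10.9 shoe(force) [np.float64(17.3), np.float64(17.3)]
log [(11.8, 0.22), (12.47, 0.3), (13.28, 0.44), (14.07, 0.59), (14.75, 0.69), (15.43, 0.8)]
w 0.166 q now 0.807
z 311.2 unit -0.0061 q 0.828 w 0.167
z 312.2 unit -0.0050 q 0.849 w 0.169
z 313.2 unit -0.0052 q 0.870 w 0.171
z 314.3 unit -0.0054 q 0.892 w 0.174
z 315.4 unit -0.0056 q 0.914 w 0.177
z 316.5 unit -0.0057 q 0.936 w 0.181
z 317.7 unit -0.0059 q 0.959 w 0.185
z 318.9 unit -0.0060 q 0.982 w 0.189
z 320.2 unit -0.0062 q 1.006 w 0.194
z 321.4 unit -0.0063 q 1.031 w 0.199
```

apply_moves([
  [0,0,-0.007,0,0,0],
  [0,0,-0.005,0,0,0],
  [0,0,-0.005,0,0,0],
  [0,0,-0.006,0,0,0],
  [0,0,-0.006,0,0,0],
])

```text
t: 16.1
tool_pos: [528.7, 257.4, 315.8]
eef_rot: [1.985, 2.435, -0.0]
contact_force: [2.4, 0.3, 3.1]
finger_gap: 30.0
finger_force: 30.0
```

```bash
python3 step.py 315.73 10 10.5
```

```text
t 16.1 TCP [528.7 257.4 315.8] q (np.float64(0.9199999999999996), np.float64(0.8962632466281311)) Fz [3.1 2.5] shoe(model) 11.0 shoe(force) [np.float64(18.1), np.float64(15.6)]
log [(12.47, 0.3), (13.28, 0.44), (14.07, 0.59), (14.75, 0.69), (15.43, 0.8), (16.1, 0.92)]
w 0.163 q now 0.928
z 317.7 unit -0.0098 q 0.949 w 0.171
z 318.8 unit -0.0057 q 0.971 w 0.179
z 320.0 unit -0.0059 q 0.994 w 0.186
z 321.2 unit -0.0061 q 1.017 w 0.193
z 322.5 unit -0.0063 q 1.042 w 0.200
z 323.8 unit -0.0064 q 1.067 w 0.207
z 325.1 unit -0.0065 q 1.094 w 0.214
z 326.4 unit -0.0066 q 1.121 w 0.221
z 327.7 unit -0.0066 q 1.149 w 0.228
z 329.0 unit -0.0066 q 1.178 w 0.236
```

apply_moves([
  [0,0,-0.008,0,0,0],
  [0,0,-0.006,0,0,0],
  [0,0,-0.006,0,0,0],
  [0,0,-0.006,0,0,0],
  [0,0,-0.006,0,0,0],
])

```text
t: 16.77
tool_pos: [528.7, 257.3, 322.2]
eef_rot: [-1.985, -2.435, 0.0]
contact_force: [2.7, 0.8, 2.2]
finger_gap: 29.7
finger_force: 30.0
```

```bash
python3 step.py 322.13 10 10.5
```

```text
t 16.77 TCP [528.7 257.3 322.2] q (np.float64(1.0199999999999994), np.float64(0.8805380258899677)) Fz [2.2 2.4] shoe(model) 9.8 shoe(force) [np.float64(14.5), np.float64(15.1)]
log [(13.28, 0.44), (14.07, 0.59), (14.75, 0.69), (15.43, 0.8), (16.1, 0.92), (16.77, 1.02)]
w 0.164 q now 1.029
z 322.9 unit -0.0038 q 1.051 w 0.179
z 324.1 unit -0.0059 q 1.074 w 0.192
z 325.3 unit -0.0061 q 1.098 w 0.203
z 326.6 unit -0.0063 q 1.124 w 0.213
z 327.8 unit -0.0064 q 1.152 w 0.222
z 329.1 unit -0.0064 q 1.180 w 0.232
z 330.4 unit -0.0064 q 1.210 w 0.241
z 331.6 unit -0.0063 q 1.240 w 0.250
z 332.9 unit -0.0061 q 1.272 w 0.260
z 334.0 unit -0.0058 q 1.305 w 0.270
```

apply_moves([
  [0,0,-0.003,0,0,0],
  [0,0,-0.005,0,0,0],
  [0,0,-0.006,0,0,0],
  [0,0,-0.006,0,0,0],
  [0,0,-0.006,0,0,0],
])

```text
t: 17.45
tool_pos: [528.7, 257.4, 327.4]
eef_rot: [-1.985, -2.435, 0.0]
contact_force: [2.6, 0.7, 2.8]
finger_gap: 29.7
finger_force: 30.0
```

```bash
python3 step.py 327.33 10 10.5 0.18 .9
```

```text
t 17.45 TCP [528.7 257.4 327.4] q (np.float64(1.1599999999999993), np.float64(0.8952208605752199)) Fz [2.8 2.9] shoe(model) 11.4 shoe(force) [np.float64(16.9), np.float64(17.3)]
log [(14.07, 0.59), (14.75, 0.69), (15.43, 0.8), (16.1, 0.92), (16.77, 1.02), (17.45, 1.16)]
w 0.18 q now 1.167
z 329.6 unit -0.0113 q 1.191 w 0.190
z 330.6 unit -0.0052 q 1.215 w 0.200
z 331.7 unit -0.0052 q 1.241 w 0.210
z 332.7 unit -0.0051 q 1.268 w 0.219
z 333.7 unit -0.0050 q 1.295 w 0.228
z 334.6 unit -0.0047 q 1.324 w 0.237
z 335.5 unit -0.0044 q 1.355 w 0.246
z 336.3 unit -0.0041 q 1.386 w 0.255
z 337.0 unit -0.0036 q 1.418 w 0.265
z 337.6 unit -0.0030 q 1.452 w 0.274
```

apply_moves([
  [0,0,-0.009,0,0,0],
  [0,0,-0.006,0,0,0],
  [0,0,-0.006,0,0,0],
  [0,0,-0.005,0,0,0],
  [0,0,-0.005,0,0,0],
])

```text
t: 18.12
tool_pos: [528.8, 257.4, 333.6]
eef_rot: [1.985, 2.435, 0.0]
contact_force: [3.1, -0.9, 2.6]
finger_gap: 29.8
finger_force: 30.0
```

```bash
python3 step.py 333.53 12 10.5 0.22 .9
```

```text
t 18.12 TCP [528.8 257.4 333.6] q (np.float64(1.3099999999999992), np.float64(0.8661029411764706)) Fz [2.6 2.7] shoe(model) 11.2 shoe(force) [np.float64(15.9), np.float64(16.6)]
log [(14.75, 0.69), (15.43, 0.8), (16.1, 0.92), (16.77, 1.02), (17.45, 1.16), (18.12, 1.31)]
w 0.22 q now 1.322
z 335.4 unit -0.0092 q 1.350 w 0.233
z 336.2 unit -0.0040 q 1.380 w 0.245
z 336.9 unit -0.0036 q 1.411 w 0.256
z 337.5 unit -0.0031 q 1.444 w 0.267
z 338.0 unit -0.0025 q 1.478 w 0.278
z 338.4 unit -0.0018 q 1.514 w 0.289
z 338.6 unit -0.0010 q 1.551 w 0.300
z 338.6 unit -0.0000 q 1.589 w 0.311
z 338.4 unit +0.0010 q 1.628 w 0.322
z 338.0 unit +0.0021 q 1.669 w 0.332
z 337.3 unit +0.0033 q 1.711 w 0.343
z 336.4 unit +0.0046 q 1.755 w 0.353
```

apply_moves([
  [0,0,-0.008,0,0,0],
  [0,0,-0.004,0,0,0],
  [0,0,-0.004,0,0,0],
  [0,0,-0.003,0,0,0],
  [0,0,-0.002,0,0,0],
])

```text
t: 18.8
tool_pos: [528.6, 257.4, 337.7]
eef_rot: [-1.985, -2.435, 0.0]
contact_force: [1.4, -0.4, 1.7]
finger_gap: 29.8
finger_force: 30.0
```

```bash
python3 step.py 337.73 10 11 0.28 .9
```

```text
t 18.8 TCP [528.6 257.4 337.7] q (np.float64(1.479999999999999), np.float64(0.8402573529411765)) Fz [1.7 3.5] shoe(model) 10.8 shoe(force) [np.float64(12.3), np.float64(19.7)]
log [(15.43, 0.8), (16.1, 0.92), (16.77, 1.02), (17.45, 1.16), (18.12, 1.31), (18.8, 1.48)]
w 0.28 q now 1.494
z 338.0 unit -0.0013 q 1.530 w 0.292
z 338.1 unit -0.0006 q 1.567 w 0.303
z 338.0 unit +0.0004 q 1.605 w 0.314
z 337.7 unit +0.0014 q 1.645 w 0.325
z 337.2 unit +0.0026 q 1.687 w 0.336
z 336.4 unit +0.0039 q 1.729 w 0.347
z 335.4 unit +0.0052 q 1.773 w 0.357
z 334.1 unit +0.0065 q 1.819 w 0.366
z 332.6 unit +0.0078 q 1.865 w 0.375
z 330.8 unit +0.0090 q 1.912 w 0.382
```

apply_moves([
  [0,0,-0.001,0,0,0],
  [0,0,-0.001,0,0,0],
  [0,0,0.001,0,0,0],
  [0,0,0.001,0,0,0],
])

```text
t: 19.35
tool_pos: [528.6, 257.4, 337.6]
eef_rot: [-1.985, -2.435, 0.001]
contact_force: [-0.2, -1.5, 2.7]
finger_gap: 30.0
finger_force: 30.0
```

```bash
python3 step.py 337.73 10 11 0.32 .9
```

```text
t 19.35 TCP [528.6 257.4 337.6] q (np.float64(1.689999999999999), np.float64(0.840268803843605)) Fz [2.7 3.1] shoe(model) 10.4 shoe(force) [np.float64(16.6), np.float64(17.8)]
log [(16.1, 0.92), (16.77, 1.02), (17.45, 1.16), (18.12, 1.31), (18.8, 1.48), (19.35, 1.69)]
w 0.32 q now 1.704
z 336.1 unit +0.0081 q 1.745 w 0.335
z 335.0 unit +0.0054 q 1.788 w 0.349
z 333.7 unit +0.0067 q 1.832 w 0.361
z 332.1 unit +0.0080 q 1.878 w 0.371
z 330.2 unit +0.0092 q 1.925 w 0.379
z 328.2 unit +0.0104 q 1.973 w 0.386
z 325.9 unit +0.0113 q 2.021 w 0.391
z 323.5 unit +0.0121 q 2.070 w 0.394
z 321.0 unit +0.0126 q 2.120 w 0.395
z 318.4 unit +0.0128 q 2.169 w 0.394
```

apply_moves([
  [0,0,0.008,0,0,0],
  [0,0,0.006,0,0,0],
  [0,0,0.007,0,0,0],
])

```text
t: 19.77
tool_pos: [528.6, 257.4, 333.4]
eef_rot: [-1.985, -2.435, 0.001]
contact_force: [-0.6, -0.9, 2.9]
finger_gap: 29.6
finger_force: 30.0
```

```bash
python3 step.py 333.53 10 11 0.36 .9
```

```text
t 19.77 TCP [528.6 257.4 333.4] q (np.float64(1.829999999999999), np.float64(0.8441477272727272)) Fz [2.9 3.1] shoe(model) 11.2 shoe(force) [np.float64(17.4), np.float64(17.9)]
log [(16.77, 1.02), (17.45, 1.16), (18.12, 1.31), (18.8, 1.48), (19.35, 1.69), (19.77, 1.83)]
w 0.36 q now 1.851
z 331.4 unit +0.0108 q 1.897 w 0.371
z 329.4 unit +0.0096 q 1.944 w 0.379
z 327.3 unit +0.0107 q 1.992 w 0.386
z 325.0 unit +0.0116 q 2.040 w 0.391
z 322.5 unit +0.0122 q 2.089 w 0.394
z 320.0 unit +0.0126 q 2.139 w 0.394
z 317.5 unit +0.0127 q 2.188 w 0.392
z 314.9 unit +0.0125 q 2.237 w 0.387
z 312.5 unit +0.0121 q 2.284 w 0.380
z 310.3 unit +0.0113 q 2.331 w 0.371
```

apply_moves([
  [0,0,0.009,0,0,0],
  [0,0,0.009,0,0,0],
  [0,0,0.01,0,0,0],
])

```text
t: 20.2
tool_pos: [528.6, 257.4, 327.7]
eef_rot: [-1.985, -2.435, 0.001]
contact_force: [-2.5, -1.6, 3.3]
finger_gap: 29.7
finger_force: 30.0
```

```bash
python3 step.py 327.93 10 11 0.38 .9
```

```text
t 20.2 TCP [528.6 257.4 327.7] q (np.float64(2.029999999999999), np.float64(0.8639065686757156)) Fz [3.3 1.8] shoe(model) 8.5 shoe(force) [np.float64(18.7), np.float64(12.7)]
log [(17.45, 1.16), (18.12, 1.31), (18.8, 1.48), (19.35, 1.69), (19.77, 1.83), (20.2, 2.03)]
w 0.38 q now 2.047
z 322.3 unit +0.0282 q 2.094 w 0.383
z 319.8 unit +0.0123 q 2.142 w 0.386
z 317.3 unit +0.0125 q 2.191 w 0.386
z 314.8 unit +0.0124 q 2.239 w 0.383
z 312.5 unit +0.0119 q 2.286 w 0.377
z 310.2 unit +0.0112 q 2.333 w 0.368
z 308.2 unit +0.0102 q 2.378 w 0.357
z 306.4 unit +0.0089 q 2.422 w 0.343
z 304.9 unit +0.0075 q 2.463 w 0.327
z 303.7 unit +0.0059 q 2.503 w 0.308
```

apply_moves([
  [0,0,0.019,0,0,0],
  [0,0,0.016,0,0,0],
  [0,0,0.015,0,0,0],
])

```text
t: 20.62
tool_pos: [528.6, 257.4, 317.7]
eef_rot: [-1.985, -2.435, 0.0]
contact_force: [-2.0, -2.0, 2.1]
finger_gap: 30.1
finger_force: 30.0
```

```bash
python3 step.py 317.93 8 11 0.4 .9
```

```text
t 20.62 TCP [528.6 257.4 317.7] q (np.float64(2.239999999999999), np.float64(0.8637645518559145)) Fz [2.1 2.3] shoe(model) 7.9 shoe(force) [np.float64(14.1), np.float64(14.7)]
log [(18.12, 1.31), (18.8, 1.48), (19.35, 1.69), (19.77, 1.83), (20.2, 2.03), (20.62, 2.24)]
w 0.4 q now 2.261
z 311.3 unit +0.0333 q 2.310 w 0.385
z 309.1 unit +0.0109 q 2.358 w 0.372
z 307.1 unit +0.0097 q 2.403 w 0.357
z 305.5 unit +0.0083 q 2.447 w 0.340
z 304.1 unit +0.0067 q 2.488 w 0.321
z 303.1 unit +0.0050 q 2.527 w 0.300
z 302.5 unit +0.0033 q 2.563 w 0.277
z 302.2 unit +0.0016 q 2.596 w 0.253
```

apply_moves([
  [0,0,0.02,0,0,0],
  [0,0,0.014,0,0,0],
  [0,0,0.006,0,0,0],
  [0,0,-0.05,0,0,0],
  [0,0,-0.1,0,0,0],
  [0,0,-0.15,0,0,0],
  [0,0,-0.15,0,0,0],
  [0,0,-0.1,0,0,0],
  [0,0,-0.05,0,0,0],
  [0,0,0,0,0,0],
  [0,0,0,0,0,0],
])

```text
t: 22.05
tool_pos: [528.6, 257.4, 428.9]
eef_rot: [-1.985, -2.434, 0.002]
contact_force: [0.2, -0.9, -3.8]
finger_gap: 29.9
finger_force: 30.0
```

apply_moves([
  [0,0,0,0,0,0],
  [0,0,0,0,0,0],
  [0,0,0,0,0,0],
  [0,0,0,0,0,0],
  [0,0,0,0,0,0],
  [0,0,0,0,0,0],
  [0,0,0,0,0,0],
  [0,0,0,0,0,0],
  [0,0,0,0,0,0],
  [0,0,0,0,0,0],
  [0,0,0,0,0,0],
  [0,0,0,0,0,0],
])

```text
t: 23.55
tool_pos: [528.7, 257.4, 429.9]
eef_rot: [1.985, 2.435, -0.0]
contact_force: [-0.4, -0.4, -4.0]
finger_gap: 30.1
finger_force: 30.0
```

apply_moves([
  [0,0,0,0,0,0],
  [0,0,0,0,0,0],
  [0,0,0,0,0,0],
  [0,0,0,0,0,0],
  [0,0,0,0,0,0],
  [0,0,0,0,0,0],
  [0,0,0,0,0,0],
  [0,0,0,0,0,0],
  [0,0,0,0,0,0],
  [0,0,0,0,0,0],
  [0,0,0,0,0,0],
  [0,0,0,0,0,0],
])

```text
t: 25.05
tool_pos: [528.7, 257.4, 429.9]
eef_rot: [-1.985, -2.435, -0.0]
contact_force: [0.8, 0.4, -3.0]
finger_gap: 29.8
finger_force: 30.0
```

Run:
```python
from track import *
import time
c=snap("scene");s=readout.state();print(s["t"],s["tool_pos"],s["contact_force"],s["finger_gap"],qest(c["frame"],c,-39))
cv2.imwrite("pics/end.png",c["frame"])
```

```text
25.1 [528.74386498 257.39092913 429.92380488] [-0.13600608 -0.93172177 -3.26865889] 29.408701108185507 (np.float64(2.7499999999999987), np.float64(0.6934770114942529))
```

View pics/end.png

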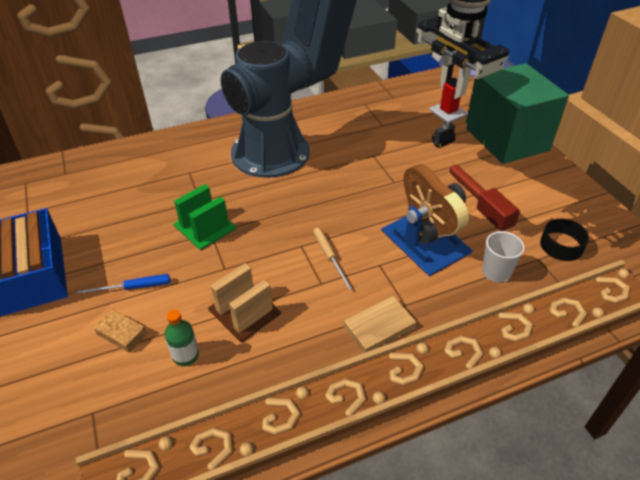

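The trefoil is at its stop (weights low at (428,235), q≈2.75). The roller is held upright at (447,120), well clear, and everything else is in place.

```bash
python3 -c "
from workcell import ctrl
print(ctrl.hand_in())"
```

```text
the job is handed in; nothing more can be done
None
```

The job is handed in at about 25 s: the roller stayed on the rim with an estimated 4.5–8 N until the strip had passed (lifted at q ≈ 2.4), the trefoil rests at its stop (q ≈ 2.75), and the roller is held upright and clear.

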